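# Ballast a flask and hold it down in its sprung cradle

## Task

Make up the ballast flask for the water bath: first put both grey test weights, in any order, into the round steel flask through its open neck, leaving the brass one out. Then take the flask by its neck, set it upright in the blue-based sprung ring cradle, press it down until the ring is fully at the bottom of its travel, and finish while still holding the flask pressed down there. Keep the flask upright, and leave the brass weight, the vial and the timer where they are.

Things in the scene. Friction and masses are not known exactly. Their poses are not given: they have to be found in the camera images.
- flask: loose round-bulbed stainless steel flask, open at the top, 300 g or so, standing on its flat foot. Origin at the centre of its underside, z up along its axis. Bulb 92 mm across with its centre 38 mm up; foot flat, about 52 mm across; straight neck 52 mm outside diameter from 76 to 119 mm up; beaded rim 56 mm across with its top at 125 mm. The mouth is 45 mm clear; wall 3.5 mm, floor 4 mm. The neck can be gripped from above across 52 mm, below the rim.
- flask_neck (a point): on the flask's axis, mid-neck, 100 mm above its underside: where to grip it.
- flask_bulb (a point): centre of the flask's bulb, 38 mm above its underside.
- flask_mouth (a point): centre of the flask's rim, 125 mm above its underside.
- cradle: fixed spring cradle: a round blue base plate 148 mm across and 12 mm thick with three short posts, carrying a metal ring on three springs. Origin at the centre of its underside, on the bench. Its yaw does not matter. Behind the cradle and flask, as an obstacle for the arm, stands the fixed water bath, 0.38 m tall: its front (knobs included) is at x = 0.60 m, and it spans y = -0.10 to +0.38 m.
- ring_seat (a point): centre of the top of the sprung ring; it moves with the ring, 60 mm above the bench when the ring is up, 42 mm when it is fully down. Ring 98 mm outside (its three lugs reach 67 mm from the axis), 76 mm opening, 14 mm high. The flask's bulb rests on the inner edge of the ring, its underside about 12 mm below this point, its neck's grip point then about 88 mm above it.
- ring (a joint): how far the ring is pushed down (m): 0 up, 0.018 at its hard stop. A spring resists with about 5 N at the start of travel and 16 N at the stop; the loaded flask alone (about 5.5 N) sinks it by 2 mm at most.
- weight_large_center (a point): grey metal test weight, a cylinder with a narrower knob on top, 31 mm across and 40 mm tall, 200 g, standing upright. Point at its centre, half-way up (20 mm above its underside).
- weight_small_center (a point): grey metal test weight, a cylinder with a narrower knob on top, 20 mm across and 25 mm tall, 50 g, standing upright. Point at its centre, half-way up (12.5 mm above its underside).
- brass_weight: bystander: brass-coloured test weight, 38 mm across, 48 mm tall. Origin at its underside.
- vial: bystander: amber vial with a white cap, 27 mm across, 58 mm tall. Origin at its underside.
- timer: bystander: white digital timer lying flat, 69x69x17 mm. Origin at its underside.

How it is judged:
On the way, in this order (a step that is already met when the one before it is completed fails the run):
1. both grey weights lie in the flask, let go (horizontal distance between each of weight_large_center, weight_small_center and flask_bulb below 0.043 m and z of weight_large_center in the frame of flask between 0 and 0.115 m and z of weight_small_center in the frame of flask between 0 and 0.115 m and contact force between the fingers and weight_large below 0.5 N and contact force between the fingers and weight_small below 0.5 N), for 0.2 s.
2. the flask sits upright and centred in the sprung ring (horizontal distance between flask_bulb and ring_seat below 0.008 m and angle between flask's own z axis and vertical below 0.17 rad and contact force between flask and cradle above 2 N), for 0.1 s.
At the end, for the whole second after the job is handed in: The robot still holds the flask (fingers touch it with more than 1.5 N) and keeps it pressed down in the ring: ring at least 15 mm down of its 18 mm travel, flask axis within 8 mm of the ring's axis and within 0.17 rad of upright, both grey weights inside the flask (all of step 2 and horizontal distance between each of weight_large_center, weight_small_center and flask_bulb below 0.043 m and z of weight_large_center in the frame of flask between 0 and 0.115 m and z of weight_small_center in the frame of flask between 0 and 0.115 m and value of joint ring above 0.015 m and contact force between the fingers and flask above 1.5 N); the arm keeps its last pose, push and grip.
It fails at once if the flask is tipped over (more than 0.6 rad) (angle between flask's own z axis and vertical above 0.6 rad).
It fails at once if the brass weight, vial or timer is moved more than 3 cm (distance of any of brass_weight, vial, timer from where it was at the start of the episode above 0.03 m).
It fails at once if the brass weight is put in the flask (distance between brass_weight and flask_bulb below 0.045 m).
It also fails if it takes over 67 s, if anything falls off the work surface, if the arm or the gripper's body presses on something with over 40 N, if the wrist force passes 120 N, or if a joint passes its speed limit or range.

## Robot

A 6-joint arm with a two-finger parallel gripper is mounted at the origin on a cart in front of the work surface, level with it; the furniture and walls round the work are solid. World frame = base frame: x ahead of the robot, y to its left, z up, the work surface at z = 0. Lengths are in m, angles in rad, forces in N, time in s.
With the tool pointing down it reaches from about 0.35 to 0.85 m from the base axis. Payload 8.1 kg.
Tool frame: the origin (TCP) lies midway between the tips of the shut fingers; the grasp point (between the pads) lies robot.grip_depth behind it (robot.grip_depth is the distance from the TCP to the grasp point, in m); z points along the fingers, y is the line along which they close (so a half turn about z gives the same grasp; the last joint's range is limited). The gripper opens to 93 mm and grips with 3 to 60 N. Pads are 15 mm wide; open, the fingers measure 128 mm over their backs; the gripper's body (75 mm by 188 mm) begins 65 mm behind the grasp point.
Start: joints at [1.126, 0.13, 1.488, -0, 1.523, -0.085], TCP at [0.211, 0.562, 0.219] pointing down, gripper open.
Joint ranges: [-2.96, 2.96], [-0.89, 2.26], [0.02, 2.5], [-1.34, 4.48], [0, 2.73], [-2.66, 2.66]. Speed limits (rad/s): [2.39, 2.39, 2.79, 3.14, 3.14, 3.14].

## Interface

Orientations are given as a rotation vector (axis times angle).
In Python, from plant import robot gives the robot as it stands.
- The arm moves only by the tool carry_out, never from a script. Its argument "rows" is a list of rows, each a list of 6 numbers: the shift along the tool's x, y, z in m, then the turn, a rotation vector about the tool's x, y, z in degrees. A call has 1 to 12 rows; each row is the pose to reach, as a shift and turn from the pose commanded when the call began, along the tool's axes at that moment; what a row does not reach only later rows make up. A row lasts 1/8 s, in which the tool goes at most 62.5 mm and 10.7 degrees, less where a joint would pass 70% of its speed; a pose out of reach is approached as far as the arm can. A call with a gripper value outside its range is refused whole. "jaw" is the closure in counts, from 0 (fully open) to 255 (shut), set as the call begins (left out, the last holds). The fingers move at their own pace and stop on an object; "force" is the grip in N (left out, the last holds). Time passes only in rows, so rows that repeat a pose let the fingers close. It gives the time, the measured TCP pose, the force, the opening and the grip force at its end, in the units of the state.
- robot.read_state(): the state, without advancing time (a new reading comes with each control period).
- robot.read_camera(name): name is "scene" or "side" or "wrist"; returns the picture (400x640x3 uint8, red, green, blue); there is no depth.
- robot.camera_model(name): a dict with "fx", "fy", "cx", "cy" (pixels), "dist" ([k1, k2, p1, p2, k3] as OpenCV has them; the pictures are not rectified), "R" (3x3) and "t" (3): a world point X has camera coordinates R X + t; the wrist camera has in their place "mount" (4x4, takes a point from camera to tool coordinates, whose origin is the TCP and whose axes are the flange's). Camera axes: x right, y down, z forward; pixel columns grow to the right and rows downward; lengths in m; the calibration is good to about 2 mm. A picture is of the moment at which its call begins: read the wrist's pose just before it. camera_model takes no time and is no camera call.
- robot.close_job(): hands the job in; it is judged then, once.
Trained networks look in the newest picture that a camera, given by its name, has taken for a name from the list of things; names that differ only in an ending like _2 or _b are one class to them, and where a whole thing is asked for, a point or a joint stands for the part that bears it (a point fixed in the world has none). Each returns a list of dicts, best first, with "conf" (0 to 1); they miss things now and then, are a little off and sometimes report something else, mostly with a low value. They report only what shows in the picture. A call takes as long as a camera call.
- robot.outline_of(camera, target): "pixels" (400x640 bool, what is visible of it) and "pixel" ([column, row] in pixels, amid what is visible of it).
The state is a dict: "t": time; "q": joint angles; "dq": joint speeds; "joint_torque": joint torques, N m; "tool_pos": TCP position; "orientation": TCP orientation; "force": force on the tool from outside, world axes, zero at the start; "wrist_torque": the same for the moment, N m; "opening": finger opening in m; "gripper_force": force on a finger pad.
Only numpy, scipy, OpenCV 4.12 (cv2) and the standard library are available. Lean on these libraries where they do the work, as an engineer would, in place of code of your own. Each camera call takes 0.05 s, during which the arm holds its last target. There are 200 camera calls.

## Working session

There is one attempt and no reset: what is moved stays moved. The work goes in short steps, Python scripts to look and compute and a tool call to move; the robot and the scene stay as the last step left them, time stands still between calls to the robot, and variables do not carry over. Pictures are saved under pics/ and viewed, at most 11 in all, crops included, and the job is handed in when it is done.

Besides the shell and the picture viewer there is one more tool, called as name(argument=value, ...) on one line, values as JSON. carry_out: Moves the arm, as the interface text tells. Its arguments: {"type":"object","properties":{"rows":{"type":"array"},"jaw":{"type":"number"},"force":{"type":"number"}},"required":["rows"]}

```bash
mkdir -p pics; ls
python3 - <<'E'
from plant import robot
import cv2,numpy as np
s=robot.read_state();print(s['t'],s['tool_pos'],s['orientation'],s['opening'],robot.grip_depth)
for n in ['scene','side','wrist']:
    im=robot.read_camera(n);cv2.imwrite(f'pics/{n}0.png',im[:,:,::-1]);m=robot.camera_model(n);print(n,{k:np.round(v,3).tolist() for k,v in m.items()})
ims=[cv2.imread(f'pics/{n}0.png') for n in ['scene','side']]
for n in ['scene','side']:
    for t in ['flask','cradle','ring','weight_large_center','weight_small_center','brass_weight','vial','timer']:
        o=robot.outline_of(n,t)
        for d in o[:2]:
            ys,xs=np.where(d['pixels']);print(n,t,round(d['conf'],2),np.round(d['pixel']),xs.min(),xs.max(),ys.min(),ys.max())
E
```

```text
pics
0.0 [0.2109811  0.56108773 0.21762709] [-5.61988118e-01 -3.09044628e+00  2.72843822e-03] 0.09281920330958073 0.0188
scene {'fx': 473.921, 'fy': 473.921, 'cx': 320.826, 'cy': 194.145, 'dist': [0.043, 0.0, 0.0, 0.0, 0.0], 'R': [[0.864, 0.504, -0.006], [0.398, -0.689, -0.605], [-0.309, 0.52, -0.796]], 't': [-0.469, -0.173, 1.438]}
side {'fx': 457.606, 'fy': 457.606, 'cx': 317.746, 'cy': 202.262, 'dist': [-0.103, 0.0, 0.0, 0.0, 0.0], 'R': [[0.963, 0.27, -0.003], [0.235, -0.842, -0.486], [-0.134, 0.467, -0.874]], 't': [-0.547, -0.113, 1.544]}
wrist {'fx': 284.72, 'fy': 284.72, 'cx': 323.536, 'cy': 196.214, 'dist': [-0.043, 0.0, 0.0, 0.0, 0.0], 'mount': [[0.001, -0.971, -0.237, 0.065], [1.0, 0.001, 0.0, 0.001], [-0.0, -0.237, 0.971, -0.166], [0.0, 0.0, 0.0, 1.0]]}
scene flask 0.9 [282. 186.] 267 301 163 209
scene cradle 0.8 [332. 126.] 314 357 109 150
scene ring 0.9 [332. 129.] 322 357 110 143
scene weight_small_center 0.57 [250. 250.] 244 252 245 254
scene brass_weight 0.85 [290. 328.] 281 297 317 337
scene brass_weight 0.54 [284. 188.] 267 300 162 208
scene vial 0.77 [327. 282.] 323 334 269 288
scene timer 0.48 [323. 230.] 314 328 219 244
side flask 0.9 [276. 198.] 263 291 178 213
side flask 0.33 [321. 222.] 310 326 213 235
side ring 0.63 [299. 133.] 287 322 115 147
side weight_large_center 0.7 [254. 296.] 250 260 292 304
side weight_large_center 0.62 [279. 195.] 264 291 178 213
side brass_weight 0.52 [315. 311.] 309 319 302 315
side timer 0.64 [320. 223.] 309 325 212 234
side timer 0.55 [260. 255.] 258 265 251 258
```

View pics/scene0.png

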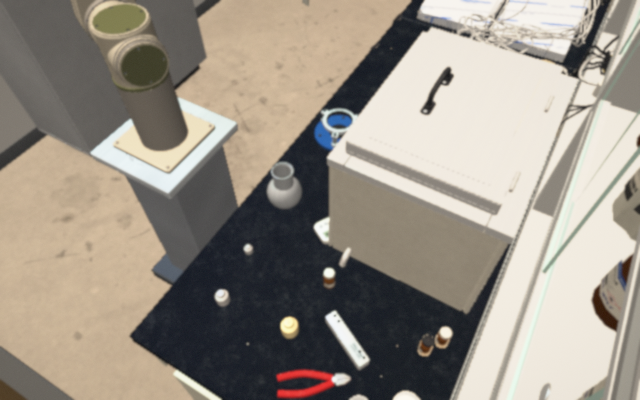

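View pics/side0.png

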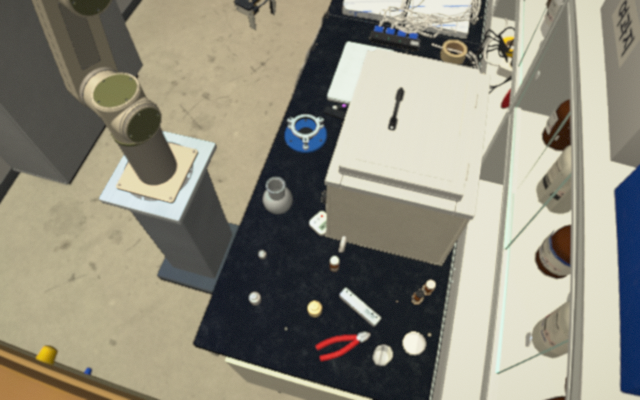

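The scene picture shows the flask at (284,187), the blue cradle at (334,130), the small grey weight at (248,249), the large one at (222,297), brass at (289,327), vial at (329,278) and timer at (322,230). The side picture shows the flask at (277,196), cradle (305,132), small weight (262,254), large weight (255,298), brass (315,309), vial (335,263) and timer (319,222).

```bash
cat > h.py <<'E'
from plant import robot
import cv2,numpy as np
from scipy.spatial.transform import Rotation as Ro
def cam(n):
    """K,dist, camera centre and camera->world rotation"""
    m=robot.camera_model(n);K=np.array([[m['fx'],0,m['cx']],[0,m['fy'],m['cy']],[0,0,1]])
    if n=='wrist':
        s=robot.read_state();M=np.array(m['mount']);R=Ro.from_rotvec(s['orientation']).as_matrix()
        return K,np.array(m['dist']),R@M[:3,3]+s['tool_pos'],R@M[:3,:3]
    R=np.array(m['R']);return K,np.array(m['dist']),-R.T@np.array(m['t']),R.T
def at(n,uv,z,c=None):
    K,d,C,R=c or cam(n)
    p=cv2.undistortPoints(np.array([[uv]],float),K,d)[0,0];r=R@[p[0],p[1],1]
    return C+r*(z-C[2])/r[2]
def totool(P):
    """vector from current TCP to world point, in tool axes (m)"""
    s=robot.read_state();return Ro.from_rotvec(s['orientation']).inv().apply(np.array(P)-s['tool_pos'])
E
python3 - <<'E'
from h import *
print(Ro.from_rotvec(robot.read_state()['orientation']).as_matrix().round(3))
for name,a,b,z in [('flaskmouth',(283,171),(276,185),.125),('bulb',(284,192),(277,199),.038),('ring',(340,122),(306,126),.06),('base',(335,133),(305,135),.012),('large',(222,297),(255,298),.02),('small',(248,249),(262,254),.0125),('brass',(289,327),(315,309),.024),('vial',(329,278),(335,263),.029),('timer',(322,230),(319,222),.01)]:
    print(name,at('scene',a,z).round(3),at('side',b,z).round(3))
E
```

```text
[[-0.936  0.352  0.   ]
 [ 0.352  0.936  0.   ]
 [-0.     0.    -1.   ]]
flaskmouth [ 0.445 -0.019  0.125] [ 0.445 -0.02   0.125]
bulb [ 0.442 -0.02   0.038] [ 0.441 -0.02   0.038]
ring [0.454 0.265 0.06 ] [0.452 0.267 0.06 ]
base [0.44  0.26  0.012] [0.448 0.264 0.012]
large [ 0.476 -0.338  0.02 ] [ 0.477 -0.338  0.02 ]
small [ 0.449 -0.2    0.012] [ 0.45  -0.201  0.012]
brass [ 0.65  -0.322  0.024] [ 0.651 -0.324  0.024]
vial [ 0.668 -0.176  0.029] [ 0.671 -0.176  0.029]
timer [ 0.58  -0.058  0.01 ] [ 0.587 -0.049  0.01 ]
```

View pics/wrist0.png

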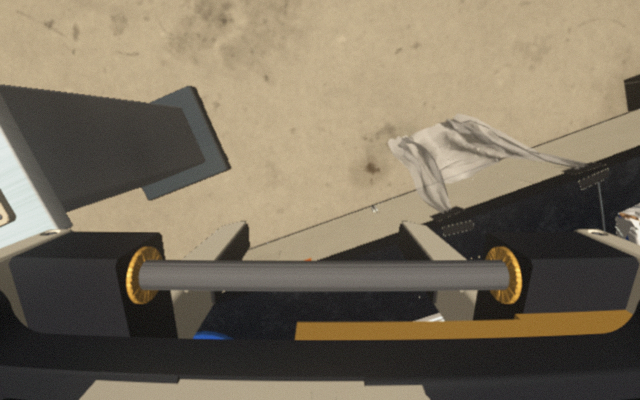

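carry_out(rows=[[-0.305,-0.2175,0,0,0,-20.6],[-0.305,-0.2175,0,0,0,-20.6],[-0.305,-0.2175,0,0,0,-20.6],[-0.305,-0.2175,0,0,0,-20.6],[-0.305,-0.2175,0,0,0,-20.6],[-0.305,-0.2175,0,0,0,-20.6],[-0.305,-0.2175,0,0,0,-20.6],[-0.4915,-0.628,0,0,0,-20.6],[-0.4915,-0.628,0,0,0,-20.6],[-0.4915,-0.628,0,0,0,-20.6],[-0.4915,-0.628,0,0,0,-20.6],[-0.4915,-0.628,0,0,0,-20.6]], jaw=0, force=20)

```text
t: 2.45
tool_pos: [0.441, -0.0619, 0.219]
orientation: [-0.002, 3.14, 0.0]
force: [1.4, 0.4, 0.6]
opening: 0.0929
gripper_force: 0.0
```

carry_out(rows=[[-0.009,-0.136,0,0,0,0],[-0.009,-0.136,0.04,0,0,0],[-0.009,-0.136,0.1,0,0,0],[-0.009,-0.136,0.1,0,0,0],[-0.009,-0.136,0.1,0,0,0]])

```text
t: 3.08
tool_pos: [0.45, -0.196, 0.1189]
orientation: [0.001, -3.141, -0.002]
force: [0.6, -0.2, 0.5]
opening: 0.0931
gripper_force: 0.0
```

Run:
```python
from h import *
im=robot.read_camera('wrist');cv2.imwrite('pics/w1.png',im[:,:,::-1])
print(robot.read_state()['tool_pos'],robot.read_state()['q'])
for d in robot.outline_of('wrist','weight_small_center')[:3]: print(d['conf'],d['pixel'],at('wrist',d['pixel'],.0125).round(4))
```

```text
[ 0.45102223 -0.19640747  0.12035681] [-5.15242276e-01 -9.65086149e-02  1.90021905e+00  3.56016045e-04
  1.33636253e+00 -2.08710564e+00]
0.91 [318.4, 194.0] [ 0.4522 -0.2014  0.0125]
```

View pics/w1.png

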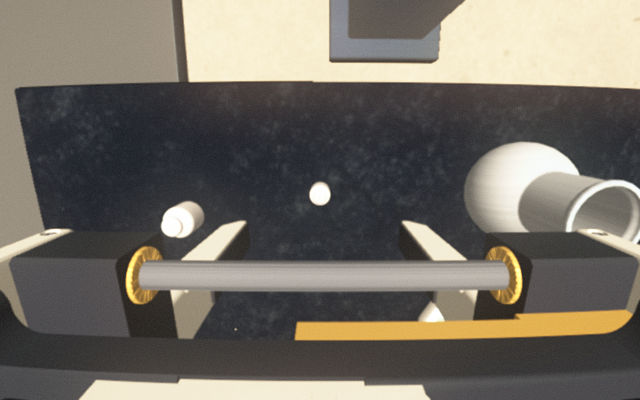

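The wrist picture shows the small weight centred at (318,194), the large weight at (184,219) and the flask at the right (mouth about (605,215)). It agrees with the fixed cameras.

carry_out(rows=[[-0.001,-0.005,0.05,0,0,0],[-0.001,-0.005,0.09,0,0,0],[-0.001,-0.005,0.115,0,0,0],[-0.001,-0.005,0.115,0,0,0]])

```text
t: 3.68
tool_pos: [0.4511, -0.2012, 0.0039]
orientation: [0.002, -3.141, -0.001]
force: [0.4, 0.2, -0.6]
opening: 0.0929
gripper_force: 0.0
```

carry_out(rows=[[0,0,0,0,0,0],[0,0,0,0,0,0],[0,0,0,0,0,0],[0,0,0,0,0,0],[0,0,0,0,0,0],[0,0,0,0,0,0],[0,0,0,0,0,0],[0,0,0,0,0,0]], jaw=255, force=20)

```text
t: 4.68
tool_pos: [0.4508, -0.2021, 0.0036]
orientation: [-0.0, -3.141, -0.0]
force: [-0.7, -0.8, 0.0]
opening: 0.0193
gripper_force: 20.0
```

carry_out(rows=[[0,0,-0.06,0,0,0],[0,0,-0.12,0,0,0],[0,0,-0.165,0,0,0],[0.007,0.06,-0.165,0,0,0],[0.007,0.12,-0.165,0,0,0],[0.007,0.182,-0.165,0,0,0],[0.007,0.182,-0.165,0,0,0],[0.007,0.182,-0.165,0,0,0]])

```text
t: 5.68
tool_pos: [0.4439, -0.0202, 0.1686]
orientation: [0.002, -3.142, 0.001]
force: [0.5, -0.4, -0.5]
opening: 0.0187
gripper_force: 20.0
```

Run:
```python
from h import *
im=robot.read_camera('wrist');cv2.imwrite('pics/w2.png',im[:,:,::-1])
print(robot.read_state()['tool_pos'],robot.read_state()['opening'])
for d in robot.outline_of('wrist','flask')[:3]:
  ys,xs=np.where(d['pixels']);print(d['conf'],d['pixel'],xs.min(),xs.max(),ys.min(),ys.max())
for z in (.125,.119): print(at('wrist',(320,300),z))
```

```text
[ 0.44397827 -0.02089639  0.1686083 ] 0.01902693605863842
0.82 [326.0, 186.6] 282 368 144 223
[ 0.52031357 -0.02377471  0.125     ]
[ 0.52433732 -0.02386202  0.119     ]
```

View pics/w2.png

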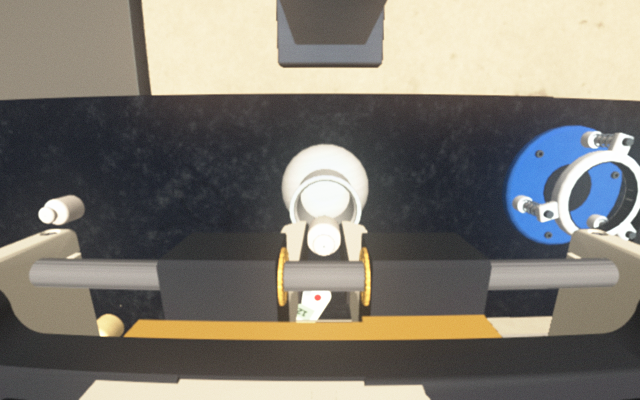

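The held weight is at (323,235) and the flask rim is an ellipse around (325,208), just under it. The cradle ring is at (605,200).

Run:
```python
from h import *
print(at('wrist',(325,208),.125),at('wrist',(325,187),.038),at('wrist',(323,235),.175))
```

```text
[ 0.44001714 -0.0196672   0.125     ] [ 0.4418331  -0.01925457  0.038     ] [ 0.44242184 -0.02109812  0.175     ]
```

carry_out(rows=[[0.002,0.001,0.03,0,0,0],[0.002,0.001,0.04,0,0,0],[0.002,0.001,0.04,0,0,0]])

```text
t: 6.15
tool_pos: [0.4413, -0.0199, 0.1279]
orientation: [-0.003, -3.14, -0.0]
force: [0.8, -0.5, 0.2]
opening: 0.0192
gripper_force: 20.0
```

carry_out(rows=[[0,0,0,0,0,0],[0,0,0,0,0,0],[0,0,0,0,0,0],[0,0,0,0,0,0],[0,0,-0.04,0,0,0],[0,0,-0.06,0,0,0],[0,0,-0.06,0,0,0]], jaw=0)

```text
t: 7.02
tool_pos: [0.4432, -0.0193, 0.1905]
orientation: [0.0, 3.138, -0.001]
force: [0.4, 0.3, 0.1]
opening: 0.0842
gripper_force: 0.0
```

Run:
```python
from h import *
im=robot.read_camera('wrist');cv2.imwrite('pics/w3.png',cv2.resize(im[100:260,230:420,::-1],None,fx=3,fy=3))
print(robot.read_state()['tool_pos'])
for t in ['weight_small_center','flask']:
 for d in robot.outline_of('wrist',t)[:3]:
  ys,xs=np.where(d['pixels']);print(t,d['conf'],d['pixel'],xs.min(),xs.max(),ys.min(),ys.max(),at('wrist',d['pixel'],.038))
```

```text
[ 0.44236744 -0.0191919   0.18890008]
weight_small_center 0.52 [311.1, 185.2] 304 320 178 192 [ 0.44143777 -0.03265307  0.038     ]
flask 0.86 [326.6, 188.0] 284 364 143 234 [ 0.44400284 -0.01501161  0.038     ]
```

View pics/w3.png

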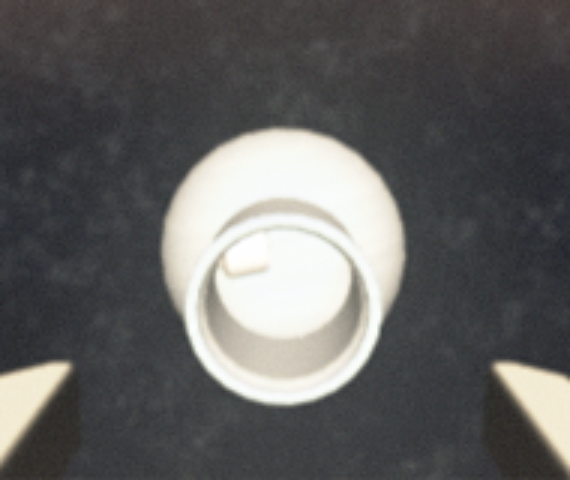

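The small weight lies inside the flask, visible through the mouth at about (311,185) in the full picture.

carry_out(rows=[[-0.006,-0.06,0,0,0,0],[-0.012,-0.12,0,0,0,0],[-0.02,-0.18,0,0,0,0],[-0.028,-0.24,0,0,0,0],[-0.033,-0.3,0,0,0,0],[-0.033,-0.318,0.05,0,0,0],[-0.033,-0.318,0.07,0,0,0],[-0.033,-0.318,0.07,0,0,0],[-0.033,-0.318,0.07,0,0,0]])

```text
t: 8.3
tool_pos: [0.4757, -0.3365, 0.12]
orientation: [-0.002, 3.14, -0.001]
force: [0.4, 0.1, 1.1]
opening: 0.093
gripper_force: 0.0
```

Run:
```python
from h import *
im=robot.read_camera('wrist')
print(robot.read_state()['tool_pos'])
for d in robot.outline_of('wrist','weight_large_center')[:2]: print(d['conf'],d['pixel'],at('wrist',d['pixel'],.02).round(4))
```

```text
[ 0.47605308 -0.33685879  0.120634  ]
0.93 [321.0, 191.7] [ 0.4726 -0.3392  0.02  ]
```

carry_out(rows=[[0.001,-0.002,0.05,0,0,0],[0.001,-0.002,0.09,0,0,0],[0.001,-0.002,0.112,0,0,0],[0.001,-0.002,0.112,0,0,0]])

```text
t: 8.9
tool_pos: [0.4734, -0.3381, 0.0059]
orientation: [0.001, -3.14, -0.002]
force: [0.9, -0.8, 1.7]
opening: 0.0927
gripper_force: 0.0
```

carry_out(rows=[[0,0,0,0,0,0],[0,0,0,0,0,0],[0,0,0,0,0,0],[0,0,0,0,0,0],[0,0,0,0,0,0],[0,0,0,0,0,0],[0,0,0,0,0,0]], jaw=255, force=25)

```text
t: 9.78
tool_pos: [0.4738, -0.3389, 0.0066]
orientation: [-0.0, -3.141, -0.001]
force: [-0.5, 1.0, 1.3]
opening: 0.0296
gripper_force: 25.0
```

carry_out(rows=[[0,0,-0.06,0,0,0],[0,0,-0.12,0,0,0],[0,0,-0.165,0,0,0],[0.006,0.06,-0.165,0,0,0],[0.012,0.12,-0.165,0,0,0],[0.018,0.18,-0.165,0,0,0],[0.024,0.24,-0.165,0,0,0],[0.033,0.3,-0.165,0,0,0],[0.033,0.319,-0.165,0,0,0],[0.033,0.319,-0.165,0,0,0],[0.033,0.319,-0.165,0,0,0]])

```text
t: 11.15
tool_pos: [0.4409, -0.0207, 0.1715]
orientation: [-0.0, -3.141, 0.001]
force: [-0.6, 0.1, -1.3]
opening: 0.0296
gripper_force: 24.9
```

Run:
```python
from h import *
im=robot.read_camera('wrist');cv2.imwrite('pics/w4.png',cv2.resize(im[100:300,220:430,::-1],None,fx=3,fy=3))
s=robot.read_state();print(s['tool_pos'],s['opening'])
for p in [(325,190),(325,200),(325,208)]: print(p,at('wrist',p,.125).round(4))
```

```text
[ 0.44093526 -0.02101972  0.17149204] 0.029307986442575082
(325, 190) [ 0.4234 -0.0194  0.125 ]
(325, 200) [ 0.4313 -0.0194  0.125 ]
(325, 208) [ 0.4378 -0.0194  0.125 ]
```

View pics/w4.png

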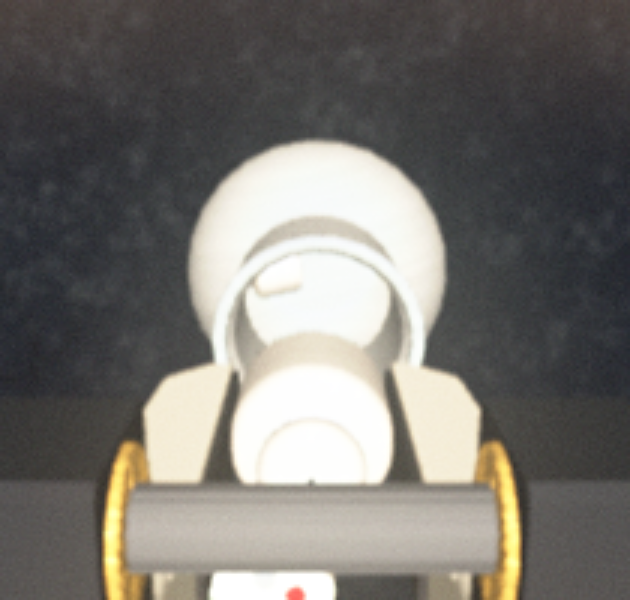

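The large weight is held above the mouth. The rim centre is near (326,213) in full-picture pixels, and the small weight still shows inside.

carry_out(rows=[[-0.001,0.002,0.03,0,0,0],[-0.001,0.002,0.043,0,0,0],[-0.001,0.002,0.043,0,0,0]])

```text
t: 11.58
tool_pos: [0.4409, -0.0187, 0.1274]
orientation: [-0.002, -3.139, -0.001]
force: [0.2, -0.2, -1.3]
opening: 0.0294
gripper_force: 24.9
```

carry_out(rows=[[0,0,0,0,0,0],[0,0,0,0,0,0],[0,0,0,0,0,0],[0,0,0,0,0,0],[0,0,0,0,0,0],[0,0,-0.04,0,0,0],[0,0,-0.06,0,0,0],[0,0,-0.06,0,0,0]], jaw=0)

```text
t: 12.58
tool_pos: [0.4432, -0.0183, 0.1904]
orientation: [0.0, 3.138, -0.001]
force: [-0.3, -0.5, -0.1]
opening: 0.0928
gripper_force: 0.0
```

Run:
```python
from h import *
im=robot.read_camera('wrist');cv2.imwrite('pics/w5.png',im[:,:,::-1])
print(robot.read_state()['tool_pos'])
for t in ['flask','ring']:
 for d in robot.outline_of('wrist',t)[:1]:
  ys,xs=np.where(d['pixels']);print(t,d['conf'],d['pixel'],xs.min(),xs.max(),ys.min(),ys.max())
```

```text
[ 0.44234758 -0.01821676  0.18885902]
flask 0.7 [315.7, 196.0] 283 362 144 234
ring 0.85 [603.1, 198.0] 509 621 133 231
```

View pics/w5.png

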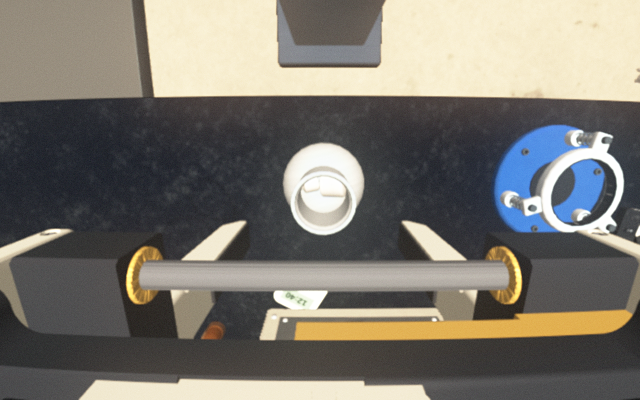

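Both weights are inside the flask, seen through the mouth at (325,187). The rim centre is at (324,202) and the cradle ring centre at about (580,191).

Run:
```python
from h import *
print(at('wrist',(580,191),.057).round(4),at('wrist',(324,202),.125).round(4),at('side',(305,127),.057).round(4))
```

```text
[0.4427 0.2672 0.057 ] [ 0.4374 -0.0171  0.125 ] [0.4496 0.2638 0.057 ]
```

carry_out(rows=[[0.0005,0,0.05,0,0,0],[0.0005,0,0.09,0,0,0],[0.0005,0,0.108,0,0,0],[0.0005,0,0.108,0,0,0]])

```text
t: 13.22
tool_pos: [0.4388, -0.0178, 0.0777]
orientation: [-0.0, -3.136, -0.001]
force: [0.2, -0.6, -0.3]
opening: 0.093
gripper_force: 0.0
```

carry_out(rows=[[0,0,0,0,0,0],[0,0,0,0,0,0],[0,0,0,0,0,0],[0,0,0,0,0,0],[0,0,0,0,0,0],[0,0,0,0,0,0]], jaw=255, force=45)

```text
t: 13.98
tool_pos: [0.4418, -0.0184, 0.081]
orientation: [0.0, 3.141, -0.001]
force: [-0.3, -2.0, 3.7]
opening: 0.0525
gripper_force: 45.0
```

carry_out(rows=[[0,0,-0.03,0,0,0],[0,0,-0.07,0,0,0],[0,0,-0.1,0,0,0],[-0.002,0.03,-0.1,0,0,0],[-0.004,0.075,-0.1,0,0,0],[-0.006,0.12,-0.1,0,0,0],[-0.008,0.165,-0.1,0,0,0],[-0.008,0.21,-0.1,0,0,0],[-0.008,0.255,-0.1,0,0,0],[-0.008,0.284,-0.1,0,0,0],[-0.008,0.284,-0.1,0,0,0],[-0.008,0.284,-0.1,0,0,0]])

```text
t: 15.48
tool_pos: [0.4487, 0.2652, 0.1794]
orientation: [0.0, -3.139, 0.002]
force: [0.5, 0.6, -5.9]
opening: 0.0525
gripper_force: 45.0
```

Run:
```python
from h import *
a=robot.read_camera('side');b=robot.read_camera('wrist');c=robot.read_camera('scene')
f=lambda i:cv2.resize(i[:,:,::-1],None,fx=4,fy=4)
cv2.imwrite('pics/p6.png',np.vstack([np.hstack([f(a[85:160,260:350]),f(c[85:160,290:380])]),cv2.resize(b[100:300,200:440,::-1],(720,300))]))
s=robot.read_state();print(s['tool_pos'],s['opening'],s['force'])
for p,z in [((325,200),.06),((325,190),.012)]: print(at('wrist',p,z))
```

```text
[0.44939952 0.26488275 0.1802197 ] 0.0523485969620946 [ 0.21686261 -1.03284862 -6.04953108]
[0.45876856 0.26685238 0.06      ]
[0.45870024 0.26707191 0.012     ]
```

View pics/p6.png

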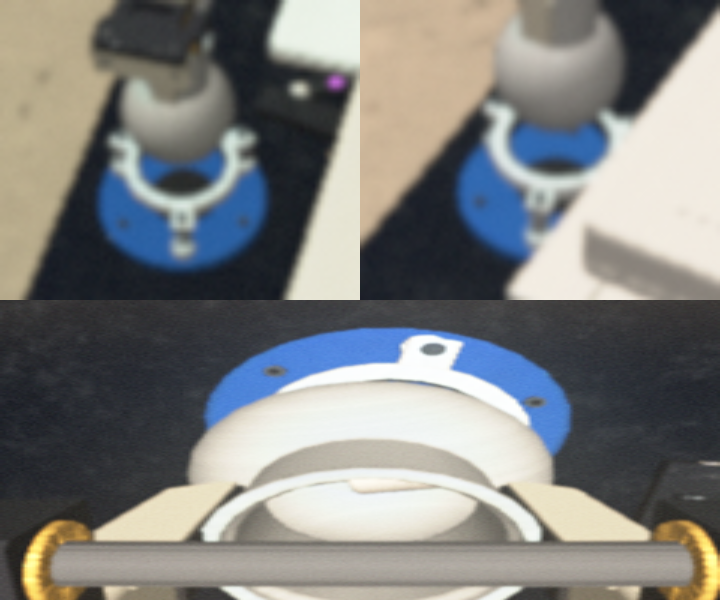

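The flask hangs above the cradle. In the wrist crop the bulb centre is at column 370 and the blue base centre at column 387, so there may be a few mm of y offset. I'll check by fitting the blue base.

```bash
cat > fit.py <<'E'
from h import *
from scipy.optimize import least_squares
th=np.linspace(0,2*np.pi,181)
def ext(n,c,P):
    K,d,C,R=c;q=(P-C)@R
    uv=cv2.projectPoints(q[:,None,:],np.zeros(3),np.zeros(3),K,d)[0][:,0];return uv
def base(xy): return np.vstack([np.c_[xy[0]+.074*np.cos(th),xy[1]+.074*np.sin(th),0*th+z] for z in (0,.012)])
def blue(im):
    h=cv2.cvtColor(im,cv2.COLOR_BGR2HSV);m=cv2.inRange(h,(100,120,60),(125,255,255))
    k,l,s,_=cv2.connectedComponentsWithStats(cv2.morphologyEx(m,cv2.MORPH_CLOSE,np.ones((5,5))))
    i=1+np.argmax(s[1:,4]);return np.where(l==i)
E
python3 - <<'E'
from fit import *
cv2.imwrite('pics/w7.png',robot.read_camera('wrist')[:,:,::-1]);cv2.imwrite('pics/s7.png',robot.read_camera('side')[:,:,::-1])
s=robot.read_state();K,d,C,R=cam('wrist')
for n,f,use in [('side','side0','lrb'),('scene','scene0','lt'),('side','s7','lrb'),('wrist','w7','lrt'),('wrist','w5','ltb')]:
    im=cv2.imread(f'pics/{f}.png');ys,xs=blue(im);c=cam(n)
    if f=='w5':
        M=np.array(robot.camera_model('wrist')['mount']);Rt=np.diag([-1.,1,-1]);c=(K,d,Rt@M[:3,3]+[.4425,-.0183,.1897],Rt@M[:3,:3])
    o=dict(l=xs.min()-.5,r=xs.max()+.5,t=ys.min()-.5,b=ys.max()+.5)
    def g(xy):
        u=ext(n,c,base(xy));e=dict(l=u[:,0].min(),r=u[:,0].max(),t=u[:,1].min(),b=u[:,1].max());return [e[k]-o[k] for k in use]
    r=least_squares(g,[.45,.265],diff_step=1e-3);print(f,r.x.round(4),np.round(r.fun,1),o)
E
```

```text
side0 [ 1.556  -0.2598] [-12.2  12.9  -0.4] {'l': np.float64(614.5), 'r': np.float64(639.5), 't': np.float64(164.5), 'b': np.float64(394.5)}
scene0 [0.4564 0.2458] [0. 0.] {'l': np.float64(312.5), 'r': np.float64(331.5), 't': np.float64(120.5), 'b': np.float64(150.5)}
s7 [ 1.556  -0.2598] [-12.2  12.9  -0.4] {'l': np.float64(614.5), 'r': np.float64(639.5), 't': np.float64(164.5), 'b': np.float64(394.5)}
w7 [0.4487 0.2716] [-0.8  0.8  0.1] {'l': np.float64(267.5), 'r': np.float64(389.5), 't': np.float64(117.5), 'b': np.float64(201.5)}
w5 [0.4423 0.2723] [ 0.1 -3.2  3.8] {'l': np.float64(490.5), 'r': np.float64(587.5), 't': np.float64(124.5), 'b': np.float64(232.5)}
```

Run:
```python
from fit import *
for n,f in [('side','side0'),('side','s7')]:
    im=cv2.imread(f'pics/{f}.png');im[:,400:]=0;ys,xs=blue(im);c=cam(n)
    o=dict(l=xs.min()-.5,r=xs.max()+.5,b=ys.max()+.5)
    def g(xy):
        u=ext(n,c,base(xy));return [u[:,0].min()-o['l'],u[:,0].max()-o['r'],u[:,1].max()-o['b']]
    r=least_squares(g,[.45,.265],diff_step=1e-3);print(f,r.x.round(4),np.round(r.fun,1))
```

```text
side0 [0.4479 0.2715] [ 0.9 -0.9  0.1]
s7 [0.4479 0.2715] [ 0.9 -0.9  0.1]
```

carry_out(rows=[[0.0005,0.0055,0.02,0,0,0],[0.0005,0.0055,0.035,0,0,0],[0.0005,0.0055,0.045,0,0,0],[0.0005,0.0055,0.05,0,0,0],[0.0005,0.0055,0.053,0,0,0],[0.0005,0.0055,0.056,0,0,0],[0.0005,0.0055,0.056,0,0,0],[0.0005,0.0055,0.056,0,0,0]])

```text
t: 16.73
tool_pos: [0.4494, 0.2715, 0.1254]
orientation: [0.0, 3.141, 0.001]
force: [-1.7, -1.1, 0.9]
opening: 0.0525
gripper_force: 45.0
```

Run:
```python
from fit import *
s=robot.read_state();print({k:np.round(s[k],4) for k in ['t','tool_pos','force','wrist_torque','opening']})
a=robot.read_camera('side');b=robot.read_camera('wrist')
cv2.imwrite('pics/p8.png',np.vstack([cv2.resize(a[90:165,260:350,::-1],(540,300),interpolation=3),cv2.resize(b[100:300,200:440,::-1],(540,300))]))
```

```text
{'t': np.float64(16.725), 'tool_pos': array([0.4494, 0.2715, 0.1254]), 'force': array([-1.7443, -1.133 ,  0.9064]), 'wrist_torque': array([-0.2116,  0.3031, -0.0388]), 'opening': np.float64(0.0525)}
```

View pics/p8.png

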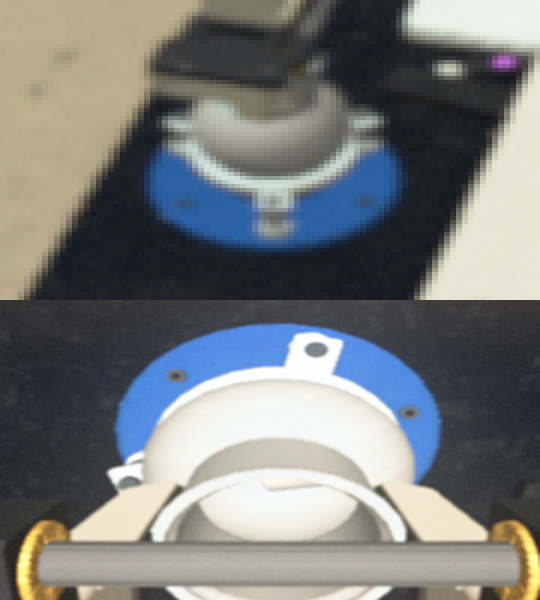

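The flask is seated centrally on the ring: bulb and base centres are both at column ~279 in the wrist crop, with about 7 N of contact. Next I press down.

carry_out(rows=[[0,0,0.004,0,0,0],[0,0,0.008,0,0,0],[0,0,0.012,0,0,0],[0,0,0.012,0,0,0],[0,0,0.012,0,0,0]])

```text
t: 17.45
tool_pos: [0.4495, 0.2716, 0.1133]
orientation: [0.0, 3.14, 0.001]
force: [-2.6, -1.1, 7.8]
opening: 0.0528
gripper_force: 45.0
```

carry_out(rows=[[0,0,0.002,0,0,0],[0,0,0.002,0,0,0],[0,0,0.002,0,0,0]])

```text
t: 17.82
tool_pos: [0.4496, 0.2716, 0.1115]
orientation: [0.0, 3.14, 0.001]
force: [-4.3, -1.6, 7.5]
opening: 0.0526
gripper_force: 45.0
```

carry_out(rows=[[0.001,0,0.001,0,0,0],[0.001,0,0.002,0,0,0],[0.001,0,0.002,0,0,0],[0.001,0,0.002,0,0,0]])

```text
t: 18.32
tool_pos: [0.4491, 0.2716, 0.1099]
orientation: [0.0, 3.139, 0.001]
force: [-1.8, -2.3, 10.1]
opening: 0.0522
gripper_force: 45.0
```

carry_out(rows=[[0,0,0.001,0,0,0],[0,0,0.001,0,0,0],[0,0,0.001,0,0,0]])

```text
t: 18.7
tool_pos: [0.4491, 0.2717, 0.109]
orientation: [0.0, 3.139, 0.001]
force: [-2.6, -1.9, 11.0]
opening: 0.0524
gripper_force: 45.0
```

carry_out(rows=[[0,0,0.001,0,0,0],[0,0,0.002,0,0,0],[0,0,0.002,0,0,0],[0,0,0.002,0,0,0]])

```text
t: 19.2
tool_pos: [0.45, 0.2718, 0.1088]
orientation: [0.0, 3.137, 0.002]
force: [-5.3, -5.3, 21.3]
opening: 0.0523
gripper_force: 45.0
```

carry_out(rows=[[0,0,0.001,0,0,0],[0,0,0.002,0,0,0],[0,0,0.002,0,0,0],[0,0,0.002,0,0,0]])

```text
t: 19.7
tool_pos: [0.4509, 0.272, 0.1085]
orientation: [0.0, 3.135, 0.003]
force: [-8.4, -7.3, 32.1]
opening: 0.0522
gripper_force: 45.0
```

Force rises steeply and z no longer moves, so the ring is on its hard stop. I'll hold for a second and check.

carry_out(rows=[[0,0,0,0,0,0],[0,0,0,0,0,0],[0,0,0,0,0,0],[0,0,0,0,0,0],[0,0,0,0,0,0],[0,0,0,0,0,0],[0,0,0,0,0,0],[0,0,0,0,0,0]])

```text
t: 20.7
tool_pos: [0.4509, 0.272, 0.1085]
orientation: [0.0, 3.135, 0.003]
force: [-7.9, -7.7, 31.4]
opening: 0.0523
gripper_force: 45.0
```

Run:
```python
from h import *
a=robot.read_camera('side');b=robot.read_camera('wrist')
cv2.imwrite('pics/p9.png',np.vstack([cv2.resize(a[90:165,260:350,::-1],(540,300),interpolation=3),cv2.resize(b[100:300,200:440,::-1],(540,300))]))
```

```text
(no output)
```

View pics/p9.png

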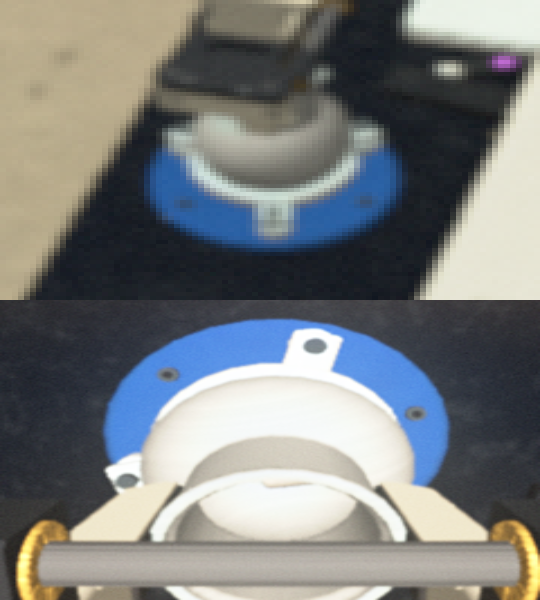

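The ring is down close over the base, and the flask is centred (bulb column ~278, base ~277), upright and held with a steady force. I'm handing in.

```bash
python3 -c "
from plant import robot
print(robot.close_job())"
```

```text
the job is handed in; nothing more can be done
None
```

I handed the job in at about 21 s: both grey weights are in the flask, and the gripper is holding it upright and centred in the cradle, pressed to the ring's hard stop with about 31 N; the judge returned no verdict.

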